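# Clear the kidney dish off the packed first-aid box and shut its flap

## Task

The flap of the green first-aid box cannot shut because the kidney dish was left standing in it. Lift the dish out, keeping it level so that the tweezers stay in it, and set it flat in the middle of the cork mat, lengthwise along the mat; then swing the flap down until it is fully shut. Leave everything else where it stands.

Things in the scene. Friction and masses are not known exactly. Their poses are not given: they have to be found in the camera images.
- aid_box: green plastic first-aid box, fixed to the shelf, 170 (x) x 230 (y) x 80 mm high to its rim, walls 4 mm, open at the top. It is packed with flat-topped dressing cartons up to 12 mm below the rim (68 mm above its underside). Origin: centre of its underside; x points from its front to its hinge side (away from the robot at yaw 0)
- flap_hinge (a point): middle of the flap's hinge line, on the upper edge of the box's far (+x) wall, 80 mm above the shelf and 85 mm in +x from the box's centre; the hinge line runs along the box's y
- flap (a joint): angle of the box's flap (rad): 0 = shut flat on the rim, 1.57 = upright, more = leaning back away from the box (limit 2.0). Flap: green plate 175 mm long from the hinge, 230 wide, 10 thick (shut, its top is 10 mm above the rim), thin white cross on its outer side. Stiff hinge: it stays at any angle and moves with about 2 to 4 N at its free edge
- flap_edge (a point): middle of the flap's free edge, at half its thickness, 175 mm from the hinge (a finger tab 60 mm wide goes 13 mm beyond)
- dish: stainless steel kidney dish standing on the cartons in the box, 140 mm long (x), 36 mm high, walls and floor 3 mm, 0.13 kg. Origin: underside, middle of its waist. At the waist it is 60 mm wide over the outside (y -30 to +30 mm), with flat upright walls for 18 mm either side of the middle; the ends bow towards -y, to y = -46 mm
- tweezers: steel tweezers, 109 x 15 x 5 mm, loose, lying lengthwise in the dish. Origin: underside, middle; x along their length
- mat: flat cork mat with a thin dark edging, fixed on the shelf to one side of the box, 190 (x, lengthwise) x 130 (y) x 4 mm thick, empty. Origin: centre of its underside
- carton: bystander: closed cardboard carton, 160 x 100 x 60 mm, on the other side of the box. Origin: centre of its underside
- jar: bystander: closed amber glass pill jar, 60 mm across, 95 mm high, farther back than the box. Origin: centre of its underside
- mug: bystander: white mug, 76 mm across, 85 mm high, farther back than the box. Origin: centre of its underside
- tin: bystander: round aluminium balm tin with screw lid, 70 mm across, 32 mm high, nearer the robot than the box, off to one side. Origin: centre of its underside
- tape: bystander: roll of tape lying flat, 72 mm across, 25 mm high, nearer the robot than the box, off to one side. Origin: centre of its underside
Things that resemble listed ones, but are neither listed nor needed, are in the scene too. Of the things that look like the mat, take the one that is farthest to the robot's right at the start.

How it is judged:
On the way, in this order (a step that is already met when the one before it is completed fails the run):
1. the dish stands released in the middle of the mat with the tweezers in it (horizontal distance between dish and mat below 0.03 m and z of dish in the frame of mat below 0.009 m and angle between dish's own z axis and vertical below 0.1 rad and angle between the x axis of dish and the x axis of mat, either way round below 0.35 rad and distance between tweezers and dish below 0.045 m and z of tweezers in the frame of dish below 0.02 m and contact force between the fingers and dish below 0.2 N), for 0.2 s.
2. the flap is shut (value of joint flap below 0.05 rad), for 0.2 s.
At the end, for the whole second after the job is handed in: The flap is shut (within 0.05 rad), and the dish stands flat at rest on the mat, its origin within 30 mm of the mat's centre and its length within 0.35 rad of the mat's length (either way round), with the tweezers lying in it (horizontal distance between dish and mat below 0.03 m and z of dish in the frame of mat below 0.009 m and angle between dish's own z axis and vertical below 0.1 rad and angle between the x axis of dish and the x axis of mat, either way round below 0.35 rad and distance between tweezers and dish below 0.045 m and z of tweezers in the frame of dish below 0.02 m and value of joint flap below 0.05 rad and linear speed of each of dish, tweezers below 0.02 m/s); the robot touches nothing.
It fails at once if the dish is tipped by more than 0.5 rad (angle between dish's own z axis and vertical above 0.5 rad).
It fails at once if the tweezers leave the dish (distance between tweezers and dish above 0.06 m).
It fails at once if a bystander (carton, jar, mug, tin or tape) is moved by more than 25 mm (distance of any of carton, jar, mug, tin, tape from where it was at the start of the episode above 0.025 m).
It also fails if it takes over 67 s, if anything falls off the work surface, if the arm or the gripper's body presses on something with over 40 N, if the wrist force passes 120 N, or if a joint passes its speed limit or range.

## Robot

A 6-joint arm with a two-finger parallel gripper is mounted at the origin on the work surface. World frame = base frame: x ahead of the robot, y to its left, z up, the work surface at z = 0. Lengths are in m, angles in rad, forces in N, time in s.
With the tool pointing down it reaches from about 0.35 to 0.85 m from the base axis. Payload 8.1 kg.
Tool frame: the origin (TCP) lies on the centre line of the jaws, within the pads' length; the fingertips stand 17 mm ahead of it and the grasp point (between the pads) lies 2 mm behind it; z points along the fingers, y is the line along which they close (so a half turn about z gives the same grasp; the last joint's range is limited). The gripper opens to 93 mm and grips with 3 to 60 N. Pads are 15 mm wide; open, the fingers measure 128 mm over their backs; the gripper's body (75 mm by 188 mm) begins 65 mm behind the grasp point.
Start: joints at [-1.374, 0.13, 1.488, -0, 1.523, -0.085], TCP at [0.167, -0.576, 0.214] pointing down, gripper open.
Joint ranges: [-2.96, 2.96], [-0.89, 2.26], [0.02, 2.5], [-1.34, 4.48], [0, 2.73], [-2.66, 2.66]. Speed limits (rad/s): [2.39, 2.39, 2.79, 3.14, 3.14, 3.14].

## Interface

Orientations are given as a rotation vector (axis times angle).
In Python, from plant import telemetry, viewer, order gives the robot as it stands.
- The arm moves only by the tool send_rows, never from a script. Its argument "plan" is a list that holds one entry, the list of rows, each a list of 5 numbers: the closure, from -1 (fully open) to 1 (shut), then the shift along the world's x, y, z normalised to -1 to 1, where 1 is 0.2 m, then the turn about the world's z normalised to -1 to 1, where 1 is 60 degrees. A call has 1 to 20 rows; each row is the pose to reach, as a shift and turn from the pose commanded when the call began; what a row does not reach only later rows make up. A row lasts 1/12 s, in which the tool goes at most 41.7 mm and 7.16 degrees, less where a joint would pass 70% of its speed; a pose out of reach is approached as far as the arm can. A call with a number of a shift or a turn outside -1 to 1 is refused whole. A call with a gripper value outside its range is refused whole. The fingers move at their own pace and stop on an object; "force" is the grip in N (left out, the last holds). Time passes only in rows, so rows that repeat a pose let the fingers close. It gives the time, the measured TCP pose, the force, the opening and the grip force at its end, in the units of the state.
- telemetry.read_state(): the state, without advancing time (a new reading comes with each control period).
- viewer.read_camera(name): name is "scene" or "top"; returns (picture, depth): 480x640x3 uint8, blue, green, red; 480x640 float32, m along the optical axis (not along the pixel's ray), 0 where there is no reading.
- viewer.calibration(name): a dict with "camera_matrix" (3x3 intrinsics, pixels), "dist_coeffs" ([k1, k2, p1, p2, k3] as OpenCV has them; the pictures are not rectified), "extrinsics" (4x4, takes a point from camera to world coordinates). Camera axes: x right, y up, looking along -z (the intrinsics and any distortion apply to the point x, -y, -z); pixel columns grow to the right and rows downward; lengths in m; the calibration is good to about 2 mm. A picture is of the moment at which its call begins. calibration takes no time and is no camera call.
- order.close_job(): hands the job in; it is judged then, once.
The state is a dict: "t": time; "q": joint angles; "dq": joint speeds; "joint_torque": joint torques, N m; "tool_pos": TCP position; "orientation": TCP orientation; "force": force on the tool from outside, world axes, zero at the start; "wrist_torque": the same for the moment, N m; "opening": finger opening in m; "gripper_force": force on a finger pad.
Only numpy, scipy, OpenCV 4.12 (cv2) and the standard library are available. Lean on these libraries where they do the work, as an engineer would, in place of code of your own. Each camera call takes 0.05 s, during which the arm holds its last target. There are 200 camera calls.

## Working session

There is one attempt and no reset: what is moved stays moved. The work goes in short steps, Python scripts to look and compute and a tool call to move; the robot and the scene stay as the last step left them, time stands still between calls to the robot, and variables do not carry over. Pictures are saved under pics/ and viewed, at most 10 in all, crops included, and the job is handed in when it is done.

Besides the shell and the picture viewer there is one more tool, called after "Request:" as name([rows], argument=value, ...), one row to a line, values as JSON. send_rows: Moves the arm, as the interface text tells. Scaled input: -1 to 1 covers 0.2 m each way for a shift and 60 degrees each way for a turn. Its arguments: {"type":"object","properties":{"plan":{"type":"array"},"force":{"type":"number"}},"required":["plan"]}

```bash
mkdir -p pics && cat > h.py <<'E'
import numpy as np, cv2
from plant import telemetry, viewer, order
def cap(name):
    p,d=viewer.read_camera(name); np.savez(f'{name}.npz',p=p,d=d); return p,d
def world(name,d):
    c=viewer.calibration(name);K=np.array(c['camera_matrix']);D=np.array(c['dist_coeffs']);T=np.array(c['extrinsics'])
    v,u=np.mgrid[0:480,0:640]
    n=cv2.undistortPoints(np.stack([u,v],-1).reshape(-1,1,2).astype(np.float64),K,D).reshape(480,640,2)
    P=np.stack([n[...,0]*d,-n[...,1]*d,-d],-1)
    W=P@T[:3,:3].T+T[:3,3]; W[d==0]=np.nan
    return W
E
python3 - <<'E'
from h import *
for n in('scene','top'):
    p,d=cap(n); cv2.imwrite(f'pics/{n}0.png',p)
    print(n,np.array(viewer.calibration(n)['extrinsics']).round(3).tolist())
s=telemetry.read_state();print(s)
E
```

```text
scene [[-0.873, -0.411, 0.264, 0.886], [0.488, -0.718, 0.496, 0.769], [-0.015, 0.562, 0.827, 1.272], [0.0, 0.0, 0.0, 1.0]]
top [[-0.015, 0.991, -0.136, 0.334], [-1.0, -0.018, -0.021, 0.038], [-0.023, 0.136, 0.99, 1.173], [0.0, 0.0, 0.0, 1.0]]
{'t': 0.1, 'q': array([-1.37440673e+00,  1.31092966e-01,  1.48917768e+00, -1.06849386e-05,
        1.52301417e+00, -8.54338456e-02]), 'dq': array([-0.00139805, -0.00210891, -0.00366643,  0.0011726 , -0.00209834,
        0.0021896 ]), 'joint_torque': array([ 2.34291721e-03, -5.61343575e+01, -4.93092942e+01,  7.73277995e-02,
        2.92404281e-02, -8.34002981e-05]), 'tool_pos': array([ 0.16675831, -0.57580639,  0.21278398]), 'orientation': array([-3.10878197e+00, -4.40987271e-01,  1.64037495e-04]), 'force': array([0.05985416, 0.23643043, 0.09412771]), 'wrist_torque': array([-0.0226111 , -0.02487292,  0.01850295]), 'gripper_force': 0.0, 'opening': 0.09313438391590237}
```

View pics/top0.png

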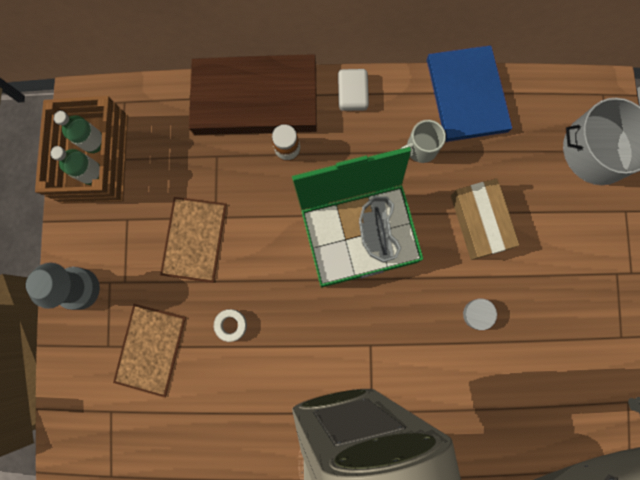

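View pics/scene0.png

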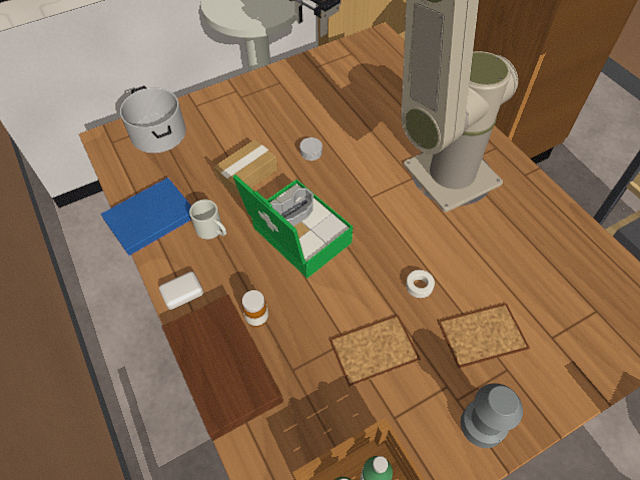

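The top view shows the box at about (362,236) with its flap about upright and the dish at (380,228). There are two cork mats, at (195,239) and (150,350); image right is -y, so the one at (195,239) is farther to the robot's right. Now to measure them.

```bash
python3 - <<'E'
from h import *
z=np.load('top.npz');p,d=z['p'],z['d'];W=world('top',d)
print('table z',np.round(W[280:290,230:240,2].mean(),4), 'nan frac',np.isnan(W[...,2]).mean())
def rect(m,n):
    P=W[m][:,:2]; P=P[~np.isnan(P).any(1)]
    r=cv2.minAreaRect((P*1000).astype(np.float32)); print(n,len(P),np.round(r[0],1),np.round(r[1],1),round(r[2],2),'zmed',np.nanmedian(W[m][:,2]).round(4));print(cv2.boxPoints(r).round(0).tolist())
hsv=cv2.cvtColor(p,cv2.COLOR_BGR2HSV)
def cc(m,u,v):
    n,l=cv2.connectedComponents(m.astype(np.uint8)); return l==l[v,u]
# mats: height 4mm
for u,v in((195,239),(150,350)):
    h=W[...,2]; m=(h>0.0022)&(h<0.009); m=cv2.morphologyEx(m.astype(np.uint8),cv2.MORPH_OPEN,np.ones((3,3)))
    rect(cc(m,u,v),'mat')
g=(abs(hsv[...,0].astype(int)-65)<20)&(hsv[...,1]>120)&(hsv[...,2]>40)
X,Y,Z=W[...,0],W[...,1],W[...,2]
reg=np.zeros_like(g);reg[140:300,285:430]=1; g&=reg
rim=g&(abs(Z-.08)<.006); rect(rim,'rim')
fl=g&(Z>.1); 
P=W[fl]; print('flap z',np.nanmin(P[:,2]),np.nanmax(P[:,2]),len(P))
c=P.mean(0);s=np.linalg.svd(P-c,full_matrices=False)[2];print('flap centre',c,'normal',s[2])
dd=reg.astype(bool)&(Z>.085)&~g&(Z<.112); dd=cv2.morphologyEx(dd.astype(np.uint8),cv2.MORPH_OPEN,np.ones((2,2)))>0
rect(cc(dd,*(lambda a:(a[1],a[0]))(np.argwhere(dd)[len(np.argwhere(dd))//2])),'dish rim')
x=p[180:290,290:430];x=cv2.resize(x,None,fx=5,fy=5,interpolation=cv2.INTER_CUBIC);cv2.imwrite('pics/crop.png',x)
E
```

```text
table z -0.0001 nan frac 0.0038704427083333334
mat 301746 [573.7  49.8] [1614.7 2730.1] 3.44 zmed -0.0001
[[-314.0, 1364.0], [-150.0, -1361.0], [1461.0, -1264.0], [1298.0, 1461.0]]
mat 18 [261.1 462.8] [9.3 8.4] 0.69 zmed 0.0039
[[256.0, 467.0], [256.0, 459.0], [266.0, 459.0], [266.0, 467.0]]
rim 673 [507.2 -26.7] [172.7 229.2] 13.6 zmed 0.0797
[[396.0, 64.0], [450.0, -158.0], [618.0, -118.0], [564.0, 105.0]]
flap z 0.10004157517182977 0.26938532404300464 3682
flap centre [ 0.60294017 -0.00212917  0.19345076] normal [-0.96464235 -0.22582784  0.13589309]
dish rim 471 [514.7 -66.6] [138.7  82.3] 6.69 zmed 0.101
[[441.0, -34.0], [451.0, -116.0], [588.0, -99.0], [579.0, -18.0]]
```

View pics/crop.png

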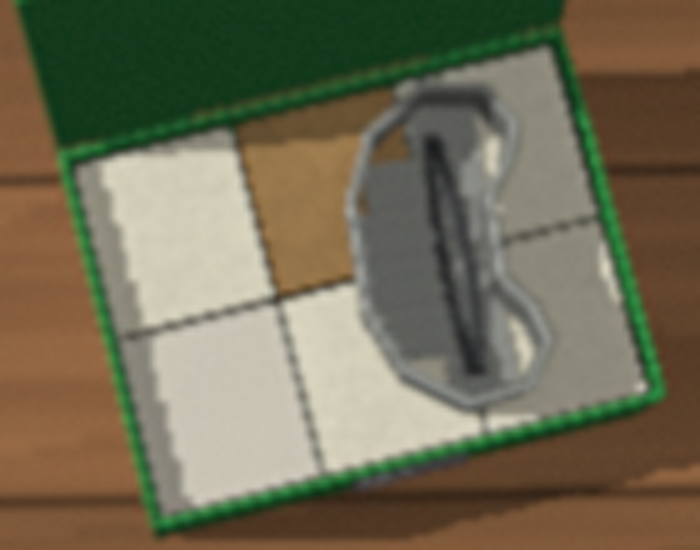

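The crop shows the dish's ends bowing to the image right (-y), with the waist's outer walls at about crop (350,225) and (500,250). I'll refine the dish and mat positions by intersecting pixel rays with their known heights.

```bash
cat >> h.py <<'E'
def ray(name,uv,z):
    c=viewer.calibration(name);K=np.array(c['camera_matrix']);D=np.array(c['dist_coeffs']);T=np.array(c['extrinsics'])
    n=cv2.undistortPoints(np.array(uv,float).reshape(-1,1,2),K,D).reshape(-1,2)
    r=np.c_[n[:,0],-n[:,1],-np.ones(len(n))]@T[:3,:3].T
    return T[:3,3]+r*((z-T[2,3])/r[:,2])[:,None]
E
python3 - <<'E'
from h import *
z=np.load('top.npz');p,d=z['p'],z['d'];W=world('top',d);Z=W[...,2]
# dish points by ray at rim height
uv=np.array([[352,215],[362,300],[498,215],[500,265],[520,140],[550,345],[450,85],[470,408]])/5+[290,180]-.4
R=ray('top',uv,.104);print(R.round(4)[:,:2])
# mats: corners
for a,b,c,e in((155,190,235,288),(105,297,195,402)):
    m=np.zeros(Z.shape,bool);m[b:e,a:c]=(Z[b:e,a:c]>.002)&(Z[b:e,a:c]<.012)
    m=cv2.morphologyEx(m.astype(np.uint8),cv2.MORPH_OPEN,np.ones((3,3)))>0
    r=cv2.minAreaRect((W[m][:,:2]*1000).astype(np.float32));print('mat',m.sum(),np.round(r,1) if 0 else r,cv2.boxPoints(r).round(0).tolist(),np.median(Z[m]).round(4))
# dish rim in dish frame
g=np.zeros(Z.shape,bool);g[190:270,350:410]=1
m=g&(Z>.098)&(Z<.112);P=W[m][:,:2]
for yaw in (5,7,9):
    t=np.radians(yaw);A=np.array([[np.cos(t),np.sin(t)],[-np.sin(t),np.cos(t)]]);Q=P@A.T
    s0=(Q[:,0].min()+Q[:,0].max())/2
    out=[]
    for s in np.arange(-.06,.061,.015):
        k=abs(Q[:,0]-s0-s)<.006;out.append((round(s,3),Q[k,1].min().round(4),Q[k,1].max().round(4)))
    print(yaw,len(P),s0.round(4),Q[:,0].min().round(4),Q[:,0].max().round(4),out)
# scene other objects near
for n,(u,v) in dict(jar=(285,137),mug=(428,137),carton=(486,219),tin=(480,314),tape=(230,312)).items(): print(n,W[v,u].round(3))
E
```

```text
[[ 0.5273 -0.0224]
 [ 0.4907 -0.0257]
 [ 0.5262 -0.0845]
 [ 0.5046 -0.0846]
 [ 0.5585 -0.0951]
 [ 0.47   -0.1047]
 [ 0.5831 -0.0659]
 [ 0.4439 -0.07  ]]
mat 2174 ((514.6649169921875, 364.1868896484375), (130.23841857910156, 190.1291046142578), 81.49085998535156) [[411.0, 314.0], [599.0, 286.0], [618.0, 415.0], [430.0, 443.0]] 0.0046
mat 2390 ((258.4080505371094, 466.8467102050781), (134.30831909179688, 190.14801025390625), 77.02841186523438) [[151.0, 423.0], [336.0, 380.0], [366.0, 511.0], [181.0, 554.0]] 0.0047
5 410 0.516 0.4381 0.5939 [(np.float64(-0.06), np.float64(-0.1463), np.float64(-0.0803)), (np.float64(-0.045), np.float64(-0.1444), np.float64(-0.0735)), (np.float64(-0.03), np.float64(-0.1381), np.float64(-0.0689)), (np.float64(-0.015), np.float64(-0.1299), np.float64(-0.0683)), (np.float64(0.0), np.float64(-0.129), np.float64(-0.068)), (np.float64(0.015), np.float64(-0.1341), np.float64(-0.0686)), (np.float64(0.03), np.float64(-0.142), np.float64(-0.0723)), (np.float64(0.045), np.float64(-0.1432), np.float64(-0.0782)), (np.float64(0.06), np.float64(-0.134), np.float64(-0.09
[... 620 characters left out ...]
68 [(np.float64(-0.06), np.float64(-0.1784), np.float64(-0.1122)), (np.float64(-0.045), np.float64(-0.1757), np.float64(-0.1064)), (np.float64(-0.03), np.float64(-0.1684), np.float64(-0.1034)), (np.float64(-0.015), np.float64(-0.1645), np.float64(-0.1037)), (np.float64(0.0), np.float64(-0.1647), np.float64(-0.1039)), (np.float64(0.015), np.float64(-0.174), np.float64(-0.1046)), (np.float64(0.03), np.float64(-0.1813), np.float64(-0.1098)), (np.float64(0.045), np.float64(-0.1798), np.float64(-0.1167)), (np.float64(0.06), np.float64(-0.1722), np.float64(-0.1329))]
jar [0.725 0.138 0.095]
mug [ 0.75  -0.196  0.008]
carton [ 0.538 -0.306  0.062]
tin [ 0.329 -0.291  0.029]
tape [0.343 0.27  0.026]
```

Results so far:
- **Dish:** (0.513, -0.054), yaw about 5.5°; the 139 x 61 mm I measure matches its given size.
- **Mat:** (0.515, 0.364), long axis at -8.5°; 190 x 130 mm matches.
- **Box:** (0.507, -0.027), yaw 13.6°.
- **Flap:** about 1.7 rad open.

The tool needs to turn about -10.6°, so I'll start the approach.

Request:
send_rows([
  [[-1, 0.15, 0.22, 0, -0.05], [-1, 0.3, 0.44, 0, -0.1], [-1, 0.45, 0.66, 0, -0.177], [-1, 0.577, 0.87, 0, -0.177], [-1, 0.577, 0.87, 0, -0.177], [-1, 0.577, 0.87, 0, -0.177], [-1, 0.577, 0.87, 0, -0.177], [-1, 0.577, 0.87, 0, -0.177]],
])

```text
t: 0.77
tool_pos: [0.2822, -0.4024, 0.2137]
orientation: [3.137, 0.153, -0.001]
force: [-0.9, 0.0, -1.2]
opening: 0.0929
gripper_force: 0.0
```

Request:
send_rows([
  [[-1, 0.15, 0.22, 0, 0], [-1, 0.3, 0.44, 0, 0], [-1, 0.45, 0.66, 0, 0], [-1, 0.577, 0.87, 0, 0], [-1, 0.577, 0.87, 0, 0], [-1, 0.577, 0.87, 0, 0], [-1, 0.577, 0.87, 0, 0], [-1, 0.577, 0.87, 0, 0]],
])

```text
t: 1.43
tool_pos: [0.3972, -0.2296, 0.2135]
orientation: [3.138, 0.151, -0.001]
force: [-0.3, -0.4, -0.5]
opening: 0.0931
gripper_force: 0.0
```

Request:
send_rows([
  [[-1, 0.15, 0.22, 0, 0], [-1, 0.3, 0.44, 0, 0], [-1, 0.45, 0.66, 0, 0], [-1, 0.577, 0.87, 0, 0], [-1, 0.577, 0.87, 0, 0], [-1, 0.577, 0.87, 0, 0], [-1, 0.577, 0.87, 0, 0], [-1, 0.577, 0.87, 0, 0]],
])

```text
t: 2.1
tool_pos: [0.5127, -0.0565, 0.2133]
orientation: [3.137, 0.148, -0.002]
force: [-1.0, -0.4, -0.6]
opening: 0.0928
gripper_force: 0.0
```

Request:
send_rows([
  [[-1, 0, 0.012, -0.1, 0], [-1, 0, 0.012, -0.2, 0], [-1, 0, 0.012, -0.3, 0], [-1, 0, 0.012, -0.4, 0], [-1, 0, 0.012, -0.45, 0], [-1, 0, 0.012, -0.5, 0], [-1, 0, 0.012, -0.55, 0], [-1, 0, 0.012, -0.595, 0], [-1, 0, 0.012, -0.595, 0], [-1, 0, 0.012, -0.595, 0]],
])

```text
t: 2.93
tool_pos: [0.513, -0.0521, 0.0947]
orientation: [-3.138, -0.151, 0.001]
force: [0.3, 0.9, -0.5]
opening: 0.0931
gripper_force: 0.0
```

```bash
python3 - <<'E'
from h import *
p,d=cap('scene');cv2.imwrite('pics/s1.png',cv2.resize(p[150:290,210:370],None,fx=4,fy=4,interpolation=cv2.INTER_CUBIC))
E
```

```text
(no output)
```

View pics/s1.png

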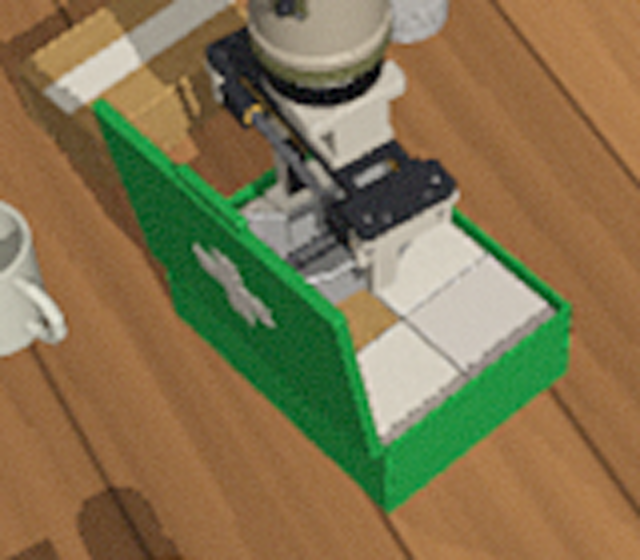

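The view shows the fingers straddling the dish: the near finger is outside its wall at about crop (385,265), and the flap is clear. Now to close gently.

Request:
send_rows([
  [[-0.1, 0, 0, 0, 0], [0, 0, 0, 0, 0], [0.1, 0, 0, 0, 0], [0.3, 0, 0, 0, 0], [0.5, 0, 0, 0, 0], [0.7, 0, 0, 0, 0], [1, 0, 0, 0, 0], [1, 0, 0, 0, 0], [1, 0, 0, 0, 0], [1, 0, 0, 0, 0], [1, 0, 0, 0, 0], [1, 0, 0, 0, 0]],
], force=15)

```text
t: 3.98
tool_pos: [0.5133, -0.0521, 0.095]
orientation: [3.138, 0.151, 0.001]
force: [0.2, -2.3, 3.8]
opening: 0.0597
gripper_force: 15.0
```

Request:
send_rows([
  [[1, 0, 0, 0.02, 0], [1, 0, 0, 0.05, 0], [1, 0, 0, 0.1, 0], [1, 0, 0, 0.15, 0], [1, 0, 0, 0.2, 0], [1, 0, 0, 0.25, 0], [1, 0, 0, 0.3, 0], [1, 0, 0, 0.34, 0], [1, 0, 0, 0.36, 0], [1, 0, 0, 0.36, 0], [1, 0, 0, 0.36, 0]],
])

```text
t: 4.9
tool_pos: [0.5131, -0.0519, 0.1668]
orientation: [3.138, 0.151, 0.0]
force: [-0.3, 0.4, -2.4]
opening: 0.0598
gripper_force: 15.0
```

```bash
python3 - <<'E'
from h import *
p,d=cap('scene');cv2.imwrite('pics/s2.png',cv2.resize(p[130:290,210:370],None,fx=3.6,fy=3.6,interpolation=cv2.INTER_CUBIC))
E
```

```text
(no output)
```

View pics/s2.png

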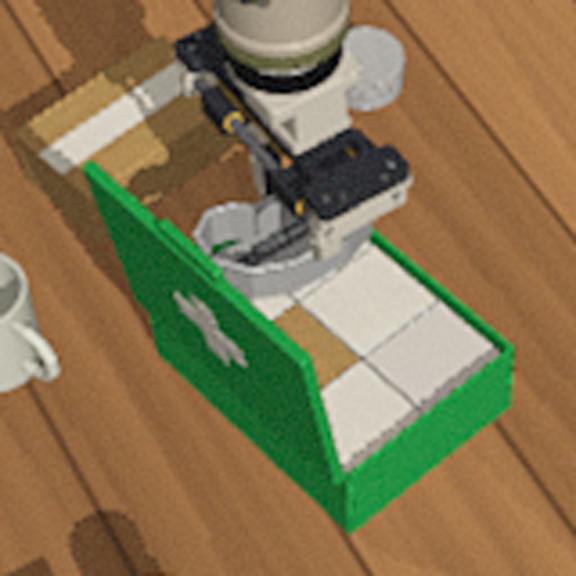

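The dish is held level with the tweezers in it (crop 280,240), and the opening of 59.7 mm matches the waist. Moving straight in +y would run the dish's end into the flap, so I'll pull back in -x first.

Request:
send_rows([
  [[1, -0.03, 0, 0, 0], [1, -0.08, 0, 0, 0], [1, -0.15, 0, 0, 0], [1, -0.23, 0, 0, 0], [1, -0.3, 0.02, 0, 0], [1, -0.37, 0.06, 0, -0.02], [1, -0.42, 0.12, 0, -0.04], [1, -0.45, 0.2, 0, -0.06], [1, -0.45, 0.28, 0, -0.08], [1, -0.45, 0.36, 0, -0.1], [1, -0.45, 0.44, 0, -0.12], [1, -0.45, 0.52, 0, -0.14], [1, -0.45, 0.6, 0, -0.16], [1, -0.45, 0.68, 0, -0.18], [1, -0.45, 0.76, 0, -0.2], [1, -0.45, 0.84, 0, -0.22], [1, -0.45, 0.91, 0, -0.233], [1, -0.45, 0.96, 0, -0.233], [1, -0.45, 0.99, 0, -0.233], [1, -0.45, 1, 0, -0.233]],
])

```text
t: 6.62
tool_pos: [0.4226, 0.1486, 0.1663]
orientation: [3.133, -0.229, -0.001]
force: [-0.2, 0.6, -2.6]
opening: 0.0596
gripper_force: 15.0
```

Request:
send_rows([
  [[1, 0, 0.03, 0, 0], [1, 0.02, 0.09, 0, 0], [1, 0.05, 0.17, 0, 0], [1, 0.08, 0.25, 0, 0], [1, 0.12, 0.33, 0, 0], [1, 0.16, 0.41, 0, 0], [1, 0.2, 0.49, 0, 0], [1, 0.24, 0.57, 0, 0], [1, 0.28, 0.65, 0, 0], [1, 0.32, 0.73, 0, 0], [1, 0.36, 0.81, 0, 0], [1, 0.4, 0.88, 0, 0], [1, 0.43, 0.94, 0, 0], [1, 0.45, 0.98, 0, 0], [1, 0.46, 1, 0, 0], [1, 0.46, 1, 0, 0], [1, 0.46, 1, 0, 0]],
])

```text
t: 8.03
tool_pos: [0.515, 0.3478, 0.1665]
orientation: [3.133, -0.232, -0.001]
force: [0.4, -0.7, -1.8]
opening: 0.0594
gripper_force: 15.0
```

Request:
send_rows([
  [[1, 0, 0.03, -0.04, 0], [1, 0, 0.06, -0.1, 0], [1, 0, 0.08, -0.16, 0], [1, 0, 0.08, -0.22, 0], [1, 0, 0.08, -0.28, 0], [1, 0, 0.08, -0.34, 0], [1, 0, 0.08, -0.4, 0], [1, 0, 0.08, -0.45, 0], [1, 0, 0.08, -0.5, 0], [1, 0, 0.08, -0.54, 0], [1, 0, 0.08, -0.57, 0], [1, 0, 0.08, -0.6, 0], [1, 0, 0.08, -0.62, 0], [1, 0, 0.08, -0.635, 0], [1, 0, 0.08, -0.65, 0], [1, 0, 0.08, -0.66, 0], [1, 0, 0.08, -0.67, 0], [1, 0, 0.08, -0.67, 0], [1, 0, 0.08, -0.67, 0]],
])

```text
t: 9.62
tool_pos: [0.5151, 0.3641, 0.0328]
orientation: [-3.133, 0.232, -0.0]
force: [0.5, 0.1, -1.7]
opening: 0.0596
gripper_force: 15.0
```

Request:
send_rows([
  [[1, 0, 0, -0.005, 0], [1, 0, 0, -0.005, 0], [1, 0, 0, -0.01, 0], [1, 0, 0, -0.01, 0], [1, 0, 0, -0.01, 0]],
])

```text
t: 10.03
tool_pos: [0.5153, 0.3642, 0.0311]
orientation: [-3.133, 0.232, -0.001]
force: [-0.9, -0.9, 1.6]
opening: 0.0595
gripper_force: 15.0
```

The z force rose from -1.7 to +1.6 N, so the dish is on the mat. I'll release it, then rise.

Request:
send_rows([
  [[0.2, 0, 0, 0, 0], [0, 0, 0, 0, 0], [-0.3, 0, 0, 0, 0], [-0.6, 0, 0, 0, 0], [-1, 0, 0, 0, 0], [-1, 0, 0, 0, 0], [-1, 0, 0, 0, 0], [-1, 0, 0, 0, 0], [-1, 0, 0, 0, 0], [-1, 0, 0, 0, 0]],
])

```text
t: 10.87
tool_pos: [0.5151, 0.3641, 0.0307]
orientation: [-3.133, 0.232, -0.0]
force: [-0.0, -0.4, 1.0]
opening: 0.0926
gripper_force: 0.0
```

Request:
send_rows([
  [[-1, 0, 0, 0.03, 0], [-1, 0, 0, 0.1, 0], [-1, 0, 0, 0.2, 0], [-1, 0, 0, 0.35, 0], [-1, 0, 0, 0.5, 0], [-1, 0, 0, 0.7, 0], [-1, 0, 0, 0.9, 0], [-1, 0, 0, 1, 0], [-1, 0, 0, 1, 0], [-1, 0, 0, 1, 0]],
])

```text
t: 11.7
tool_pos: [0.5162, 0.3648, 0.2346]
orientation: [-3.13, 0.231, -0.007]
force: [-0.7, 0.2, -1.1]
opening: 0.0927
gripper_force: 0.0
```

```bash
python3 - <<'E'
from h import *
p,d=cap('scene');cv2.imwrite('pics/s3.png',p)
print(telemetry.read_state()['q'])
W=world('scene',d);Z=W[...,2]
# dish rim seen from scene
g=(Z>.033)&(Z<.046)&(abs(W[...,0]-.515)<.11)&(abs(W[...,1]-.364)<.08)
r=cv2.minAreaRect((W[g][:,:2]*1000).astype(np.float32));print(g.sum(),r,cv2.boxPoints(r).round(0).tolist())
E
```

```text
[ 5.34042478e-01  2.05265907e-01  1.37186463e+00 -3.37241500e-07
  1.56267367e+00  2.25237824e+00]
293 ((516.4835205078125, 359.72100830078125), (77.16564178466797, 140.83653259277344), 83.0395278930664) [[442.0, 330.0], [582.0, 313.0], [591.0, 389.0], [451.0, 407.0]]
```

View pics/s3.png

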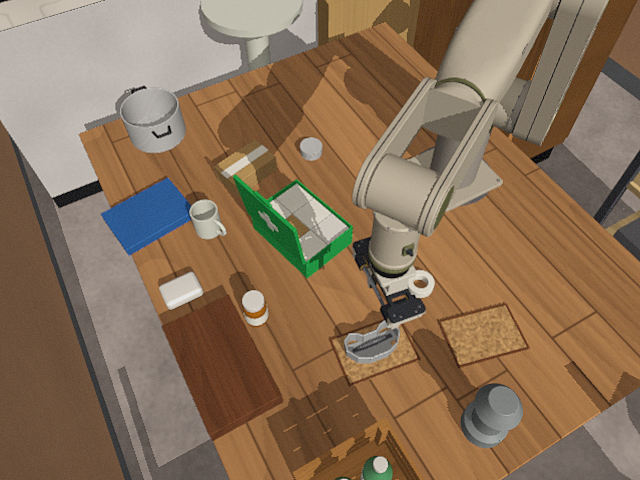

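The image shows the dish flat on the upper mat at (370,345) with the tweezers in it. It measures within about 5 mm of the centre and a degree or two of the mat's length. Next I go round behind the flap with the fingers closed.

Request:
send_rows([
  [[1, 0.1, 0, 0.06, 0.05], [1, 0.2, -0.1, 0.06, 0.1], [1, 0.35, -0.22, 0.06, 0.2], [1, 0.5, -0.35, 0.06, 0.3], [1, 0.6, -0.5, 0.06, 0.367], [1, 0.7, -0.65, 0.06, 0.367], [1, 0.72, -0.8, 0.06, 0.367], [1, 0.74, -0.92, 0.06, 0.367], [1, 0.74, -1, 0.06, 0.367], [1, 0.74, -1, 0.06, 0.367], [1, 0.74, -1, 0.06, 0.367]],
])

```text
t: 12.67
tool_pos: [0.6623, 0.1636, 0.2415]
orientation: [-3.119, -0.369, 0.003]
force: [0.1, -0.1, -0.3]
opening: 0.0241
gripper_force: 0.0
```

Request:
send_rows([
  [[1, 0, -0.1, 0, 0], [1, 0, -0.25, 0, 0], [1, 0, -0.4, 0, 0], [1, 0, -0.55, 0, 0], [1, 0, -0.7, 0, 0], [1, 0, -0.78, 0, 0], [1, 0, -0.78, 0, 0], [1, 0, -0.78, 0, 0], [1, 0, -0.78, 0, 0]],
])

```text
t: 13.42
tool_pos: [0.663, 0.01, 0.2426]
orientation: [-3.118, -0.373, 0.0]
force: [0.4, -0.1, -0.6]
opening: 0.0005
gripper_force: 0.0
```

```bash
python3 - <<'E'
from h import *
s=telemetry.read_state();p0=s['tool_pos'];print(p0,s['orientation'],s['force'],s['opening'],s['q'])
p,d=cap('scene');cv2.imwrite('pics/s4.png',cv2.resize(p[100:290,180:400],None,fx=3,fy=3,interpolation=cv2.INTER_CUBIC))
a=np.radians(13.6);e=np.array([np.cos(a),np.sin(a)]);c=np.array([.507,-.0267])
for th in (100,90,80,70,60,50,40,30,20,10,5,0,-2):
    t=np.radians(th);r=.15
    x=.085-r*np.cos(t)+.01*np.sin(t)+.008;z=.08+r*np.sin(t)+.01*np.cos(t)+.017
    w=np.r_[c+x*e,z];print(th,w.round(4),((w-p0)/.2).round(3))
E
```

```text
[0.663      0.00999013 0.24257724] [-3.11847340e+00 -3.73012496e-01  2.81117904e-04] [ 0.3540824  -0.08319646 -0.64895624] 0.0005301331624691563 [-6.27133972e-02  2.92238126e-01  1.25152046e+00  8.43044239e-04
  1.59817096e+00  1.27000945e+00]
100 [0.6323 0.0036 0.243 ] [-0.154 -0.032  0.002]
90 [ 0.6071 -0.0025  0.247 ] [-0.279 -0.062  0.022]
80 [ 0.5816 -0.0086  0.2465] [-0.407 -0.093  0.019]
70 [ 0.5567 -0.0147  0.2414] [-0.532 -0.123 -0.006]
60 [ 0.5329 -0.0204  0.2319] [-0.65  -0.152 -0.053]
50 [ 0.5111 -0.0257  0.2183] [-0.759 -0.178 -0.121]
40 [ 0.492  -0.0303  0.2011] [-0.855 -0.202 -0.207]
30 [ 0.476  -0.0342  0.1807] [-0.935 -0.221 -0.31 ]
20 [ 0.4637 -0.0372  0.1577] [-0.996 -0.236 -0.424]
10 [ 0.4555 -0.0392  0.1329] [-1.037 -0.246 -0.548]
5 [ 0.453  -0.0398  0.12  ] [-1.05  -0.249 -0.613]
0 [ 0.4516 -0.0401  0.107 ] [-1.057 -0.25  -0.678]
-2 [ 0.4513 -0.0402  0.1018] [-1.058 -0.251 -0.704]
```

View pics/s4.png

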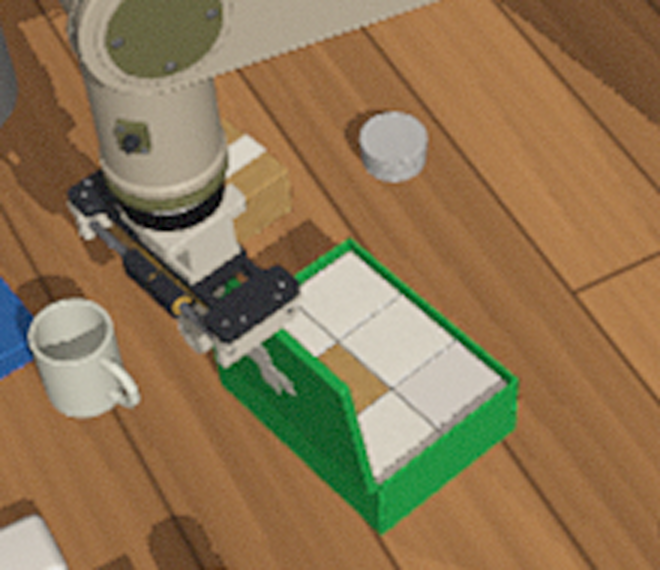

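The closed gripper is behind the flap, with the fingers at about crop (190,330). I'll push along the arc to about 50°.

Request:
send_rows([
  [[1, -0.08, -0.015, 0, 0], [1, -0.154, -0.032, 0, 0], [1, -0.21, -0.045, 0.01, 0], [1, -0.279, -0.062, 0.022, 0], [1, -0.34, -0.078, 0.022, 0], [1, -0.407, -0.093, 0.019, 0], [1, -0.47, -0.108, 0.01, 0], [1, -0.532, -0.123, -0.006, 0], [1, -0.59, -0.138, -0.03, 0], [1, -0.65, -0.152, -0.053, 0], [1, -0.71, -0.165, -0.085, 0], [1, -0.759, -0.178, -0.121, 0], [1, -0.759, -0.178, -0.121, 0]],
])

```text
t: 14.55
tool_pos: [0.5098, -0.0263, 0.2176]
orientation: [-3.119, -0.373, 0.002]
force: [-0.4, -0.2, 0.3]
opening: 0.0004
gripper_force: 0.0
```

```bash
cat > fl.py <<'E'
from h import *
p,d=cap('scene');W=world('scene',d)
hsv=cv2.cvtColor(p,cv2.COLOR_BGR2HSV)
g=(abs(hsv[...,0].astype(int)-65)<20)&(hsv[...,1]>120)&(hsv[...,2]>40)
a=np.radians(13.6);e=np.array([np.cos(a),np.sin(a)]);n=np.array([-e[1],e[0]]);c=np.array([.507,-.0267])
Q=W[g]-np.r_[c,0];x=Q[:,:2]@e;y=Q[:,:2]@n;z=Q[:,2]
for lo in (-.105,.0,.05):
    k=(y>lo)&(y<lo+.05)&(abs(x)<.16)&(z>.083)
    print(lo,k.sum(),[(round(b,2),round(float(np.median(z[k&(abs(x-b)<.01)])),4)) for b in np.arange(-.1,.13,.02) if (k&(abs(x-b)<.01)).sum()>5])
E
python3 fl.py
```

```text
-0.105 914 [(np.float64(0.0), 0.2117), (np.float64(0.02), 0.1862), (np.float64(0.04), 0.1588), (np.float64(0.06), 0.1313), (np.float64(0.08), 0.1039), (np.float64(0.1), 0.0895)]
0.0 829 [(np.float64(-0.02), 0.224), (np.float64(0.0), 0.2128), (np.float64(0.02), 0.1893), (np.float64(0.04), 0.1657), (np.float64(0.06), 0.1305), (np.float64(0.08), 0.1043), (np.float64(0.1), 0.0875)]
0.05 1097 [(np.float64(-0.02), 0.223), (np.float64(0.0), 0.2136), (np.float64(0.02), 0.1872), (np.float64(0.04), 0.1604), (np.float64(0.06), 0.1317), (np.float64(0.08), 0.1041), (np.float64(0.1), 0.0888)]
```

The flap follows and is at about 53°. I continue down to shut.

Request:
send_rows([
  [[1, -0.045, -0.01, -0.04, 0], [1, -0.089, -0.02, -0.083, 0], [1, -0.13, -0.03, -0.134, 0], [1, -0.169, -0.04, -0.185, 0], [1, -0.2, -0.048, -0.24, 0], [1, -0.23, -0.055, -0.3, 0], [1, -0.25, -0.06, -0.36, 0], [1, -0.27, -0.065, -0.424, 0], [1, -0.277, -0.067, -0.456, 0], [1, -0.284, -0.068, -0.488, 0], [1, -0.287, -0.069, -0.51, 0], [1, -0.29, -0.069, -0.53, 0], [1, -0.291, -0.069, -0.545, 0], [1, -0.291, -0.069, -0.553, 0], [1, -0.291, -0.069, -0.553, 0]],
])

```text
t: 15.85
tool_pos: [0.4531, -0.0413, 0.1078]
orientation: [-3.12, -0.371, 0.0]
force: [-0.1, 0.2, 0.2]
opening: 0.0005
gripper_force: 0.0
```

```bash
python3 fl.py
```

```text
-0.105 856 [(np.float64(-0.08), 0.1122), (np.float64(-0.06), 0.1104), (np.float64(-0.04), 0.1078), (np.float64(-0.02), 0.1047), (np.float64(0.0), 0.1016), (np.float64(0.02), 0.0987), (np.float64(0.04), 0.0959), (np.float64(0.06), 0.093), (np.float64(0.08), 0.0901)]
0.0 798 [(np.float64(-0.08), 0.1129), (np.float64(-0.06), 0.1103), (np.float64(-0.04), 0.1078), (np.float64(-0.02), 0.105), (np.float64(0.0), 0.1019), (np.float64(0.02), 0.0982), (np.float64(0.04), 0.0955), (np.float64(0.06), 0.093), (np.float64(0.08), 0.0894)]
0.05 1088 [(np.float64(-0.08), 0.1131), (np.float64(-0.06), 0.1108), (np.float64(-0.04), 0.108), (np.float64(-0.02), 0.1044), (np.float64(0.0), 0.1015), (np.float64(0.02), 0.0986), (np.float64(0.04), 0.0961), (np.float64(0.06), 0.0927), (np.float64(0.08), 0.0904)]
```

The flap is at about 8° and the tool at rest, so the closed fingertips evidently reach less far than when open. I press down in small steps, watching the force.

Request:
send_rows([
  [[1, 0, 0, -0.02, 0], [1, 0, 0, -0.04, 0], [1, 0, 0, -0.06, 0], [1, 0, 0, -0.07, 0], [1, 0, 0, -0.07, 0]],
])

```text
t: 16.32
tool_pos: [0.4527, -0.0412, 0.0932]
orientation: [-3.119, -0.371, 0.001]
force: [-0.7, 0.6, -0.9]
opening: 0.0004
gripper_force: 0.0
```

```bash
python3 fl.py; python3 -c "
import cv2,numpy as np
p=np.load('scene.npz')['p'];cv2.imwrite('pics/s5.png',cv2.resize(p[100:290,180:400],None,fx=3,fy=3,interpolation=cv2.INTER_CUBIC))"
```

```text
-0.105 831 [(np.float64(-0.08), 0.096), (np.float64(-0.06), 0.0958), (np.float64(-0.04), 0.0954), (np.float64(-0.02), 0.0944), (np.float64(0.0), 0.0933), (np.float64(0.02), 0.0923), (np.float64(0.04), 0.0911), (np.float64(0.06), 0.0906), (np.float64(0.08), 0.0887)]
0.0 748 [(np.float64(-0.08), 0.0975), (np.float64(-0.06), 0.0958), (np.float64(-0.04), 0.0949), (np.float64(-0.02), 0.0942), (np.float64(0.0), 0.0932), (np.float64(0.02), 0.092), (np.float64(0.04), 0.0911), (np.float64(0.06), 0.0906), (np.float64(0.08), 0.089)]
0.05 1062 [(np.float64(-0.08), 0.0977), (np.float64(-0.06), 0.0961), (np.float64(-0.04), 0.0955), (np.float64(-0.02), 0.0938), (np.float64(0.0), 0.0932), (np.float64(0.02), 0.0918), (np.float64(0.04), 0.091), (np.float64(0.06), 0.09), (np.float64(0.08), 0.0893)]
```

View pics/s5.png

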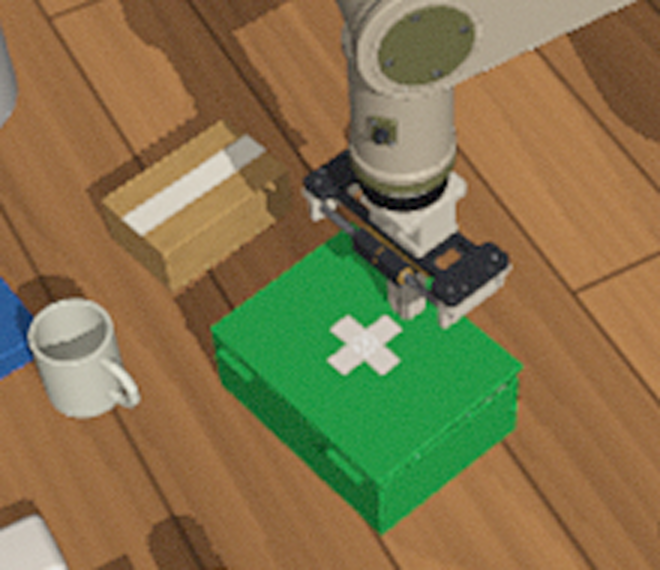

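The flap is down over the box with its cross facing up at crop (365,345), about 0.05 rad from shut. A little more press.

Request:
send_rows([
  [[1, 0, 0, -0.01, 0], [1, 0, 0, -0.02, 0], [1, 0, 0, -0.028, 0], [1, 0, 0, -0.028, 0]],
])

```text
t: 16.7
tool_pos: [0.4529, -0.0413, 0.088]
orientation: [-3.119, -0.371, 0.0]
force: [0.6, -1.1, 0.4]
opening: 0.0003
gripper_force: 0.0
```

Request:
send_rows([
  [[1, 0, 0, -0.005, 0], [1, 0, 0, -0.01, 0], [1, 0, 0, -0.01, 0], [1, 0, 0, -0.01, 0]],
])

```text
t: 17.03
tool_pos: [0.4531, -0.0413, 0.0863]
orientation: [-3.12, -0.371, -0.0]
force: [-0.6, -0.4, 1.1]
opening: 0.0004
gripper_force: 0.0
```

```bash
python3 fl.py
```

```text
-0.105 782 [(np.float64(-0.06), 0.0896), (np.float64(-0.04), 0.0894), (np.float64(-0.02), 0.0897), (np.float64(0.0), 0.0899), (np.float64(0.02), 0.0889), (np.float64(0.04), 0.0891), (np.float64(0.06), 0.0888), (np.float64(0.08), 0.0892)]
0.0 721 [(np.float64(-0.08), 0.0892), (np.float64(-0.06), 0.0887), (np.float64(-0.04), 0.0889), (np.float64(-0.02), 0.0896), (np.float64(0.0), 0.0895), (np.float64(0.02), 0.0892), (np.float64(0.04), 0.0894), (np.float64(0.06), 0.089), (np.float64(0.08), 0.0889)]
0.05 1031 [(np.float64(-0.08), 0.0894), (np.float64(-0.06), 0.09), (np.float64(-0.04), 0.0894), (np.float64(-0.02), 0.0897), (np.float64(0.0), 0.0894), (np.float64(0.02), 0.0889), (np.float64(0.04), 0.089), (np.float64(0.06), 0.089), (np.float64(0.08), 0.0885)]
```

The flap is flat, slope about 0 with its top at 89 mm. I retreat, check the final state and wait out the hold time.

Request:
send_rows([
  [[1, 0, 0, 0.05, 0], [1, 0, 0, 0.2, 0], [1, 0, 0, 0.4, 0], [1, 0, 0, 0.6, 0], [1, 0, 0, 0.7, 0], [1, 0, 0, 0.7, 0], [1, 0, 0, 0.7, 0], [1, 0, 0, 0.7, 0]],
])

```text
t: 17.75
tool_pos: [0.4527, -0.0413, 0.2258]
orientation: [-3.119, -0.371, 0.001]
force: [-0.8, -0.0, -0.1]
opening: 0.0004
gripper_force: 0.0
```

```bash
python3 fl.py && python3 - <<'E'
from h import *
p=np.load('scene.npz')['p'];cv2.imwrite('pics/s6.png',p)
E
```

```text
-0.105 896 [(np.float64(-0.08), 0.0897), (np.float64(-0.06), 0.0898), (np.float64(-0.04), 0.0896), (np.float64(-0.02), 0.089), (np.float64(0.0), 0.0895), (np.float64(0.02), 0.0886), (np.float64(0.04), 0.0892), (np.float64(0.06), 0.0888), (np.float64(0.08), 0.0887)]
0.0 842 [(np.float64(-0.1), 0.0876), (np.float64(-0.08), 0.0889), (np.float64(-0.06), 0.0893), (np.float64(-0.04), 0.0897), (np.float64(-0.02), 0.0889), (np.float64(0.0), 0.0888), (np.float64(0.02), 0.0889), (np.float64(0.04), 0.0886), (np.float64(0.06), 0.0893), (np.float64(0.08), 0.0894)]
0.05 1021 [(np.float64(-0.08), 0.0894), (np.float64(-0.06), 0.0893), (np.float64(-0.04), 0.0889), (np.float64(-0.02), 0.0893), (np.float64(0.0), 0.0894), (np.float64(0.02), 0.089), (np.float64(0.04), 0.0882), (np.float64(0.06), 0.0892), (np.float64(0.08), 0.0889)]
```

View pics/s6.png

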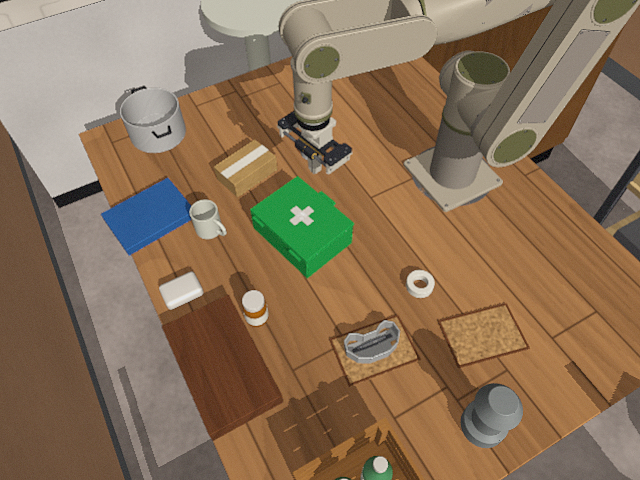

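The flap is shut at (302,218), the dish with the tweezers stands on the mat at (372,343), the bystanders are where they were and the arm is clear.

```bash
python3 -c "
from plant import order
print(order.close_job())"
```

```text
the job is handed in; nothing more can be done
None
```

I set the dish, with the tweezers still in it, flat near the middle of the right-hand cork mat and along its length, shut the flap fully, left the bystanders where they stood, and handed the job in; no verdict was returned.

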